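Park the sample ware in its matching spill trays

TASK

Tidy the sample bench: put the bottle, the jar, the tip box and the slide case each into the spill tray of the colour of its lid or cap, standing upright and flat on the tray's floor inside the lip (the box and the case lengthwise in their trays), and let go. Keep everything upright, set things down gently without dropping them, and leave the beaker and the pipette where they are.

Things in the scene. Friction and masses are not known exactly. Their poses are not given: they have to be found in the camera images.
- bottle: loose amber-brown reagent bottle with a blue screw cap and a white blank label, standing upright, about 0.2 kg: body 54 mm diameter with straight sides up to 58 mm, cap 42 mm diameter, 88 mm tall in all. Origin: centre of its underside, z up. Belongs in the blue tray
- jar: loose white round sample jar with a wider yellow lid, standing upright, about 0.2 kg: body 56 mm diameter up to 44 mm, lid 60 mm diameter from 44 to 64 mm, 64 mm tall. Origin: centre of its underside, z up. Belongs in the yellow tray
- tipbox: loose pale-grey closed pipette-tip box with a red lid, solid outside, about 0.15 kg: 84 mm along its x, 58 mm along its y, 60 mm tall, straight sides. Origin: centre of its underside, z up. Belongs in the red tray, either way round
- case: loose long green closed slide case with two black bands around it, about 0.15 kg: 100 mm along its x, 46 mm along its y, 50 mm tall, straight sides. Origin: centre of its underside, z up. Belongs in the green tray, either way round
- tray_blue: round blue spill tray for the bottle, 74 mm diameter inside, 82 mm outside; fixed to the bench; floor 3 mm thick, so what stands in it stands at 3 mm above the bench; upright lip 4 mm thick, its top 9 mm above the bench; grey liner with the outline of the thing drawn in the tray's colour. Origin: centre of its underside (bench level), z up
- tray_yellow: round yellow spill tray for the jar, 80 mm diameter inside, 88 mm outside; fixed to the bench; floor 3 mm thick, so what stands in it stands at 3 mm above the bench; upright lip 4 mm thick, its top 9 mm above the bench; grey liner with the outline of the thing drawn in the tray's colour. Origin: centre of its underside (bench level), z up
- tray_red: rectangular red spill tray for the tip box, inside 100 mm along its x and 74 mm along its y (108 x 82 mm outside); fixed to the bench; floor 3 mm thick, so what stands in it stands at 3 mm above the bench; upright lip 4 mm thick, its top 9 mm above the bench; grey liner with the outline of the thing drawn in the tray's colour. Origin: centre of its underside (bench level), z up
- tray_green: long rectangular green spill tray for the slide case, inside 116 mm along its x and 62 mm along its y (124 x 70 mm outside); fixed to the bench; floor 3 mm thick, so what stands in it stands at 3 mm above the bench; upright lip 4 mm thick, its top 9 mm above the bench; grey liner with the outline of the thing drawn in the tray's colour. Origin: centre of its underside (bench level), z up
- beaker: bystander: loose pale-blue open beaker, 70 mm diameter at the rim, 85 mm tall, standing at the left end of the work. Origin: centre of its underside. Leave it alone
- pipette: bystander: loose white and grey hand pipette lying flat at the right end of the work, its length along its y, about 250 mm long (from 116 mm on the -y side of its origin to 135 mm on the +y side), 26 mm wide, 24 mm high. Origin: on the bench under its middle. Leave it alone
There are look-alikes about, which are no part of the job. What is meant by the jar is not pink or purple, and is the smaller of those in its own colour.

How it is judged:
By the outcome, as a careful person would: the job done as asked, in the order asked, and still so for the second after the job is handed in, with the robot touching nothing.
It also fails if it takes over 99 s, if anything falls off the work surface, if the arm or the gripper's body presses on something with over 40 N, if the wrist force passes 120 N, or if a joint passes its speed limit or range.

ROBOT

A 6-joint arm with a two-finger parallel gripper is mounted at the origin on the work surface. World frame = base frame: x ahead of the robot, y to its left, z up, the work surface at z = 0. Lengths are in m, angles in rad, forces in N, time in s.
With the tool pointing down it reaches from about 0.325 to 0.775 m from the base axis. Payload 5.5 kg.
Tool frame: the origin (TCP) lies at the centre of the arm's flange, where the gripper is bolted on; the fingertips stand 182 mm ahead of it and the grasp point (between the pads) lies 163 mm ahead of it; z points along the fingers, y is the line along which they close (so a half turn about z gives the same grasp; the last joint's range is limited). The gripper opens to 88 mm and grips with 3 to 60 N. Pads are 20 mm wide; open, the fingers measure 115 mm over their backs; the gripper's body (75 mm by 178 mm) begins 61 mm behind the grasp point.
Start: joints at [-1.24, 0.091, 1.231, -0, 1.82, -0.057], TCP at [0.227, -0.555, 0.405] pointing down, gripper open.
Joint ranges: [-2.87, 2.87], [-0.86, 2.18], [0.17, 2.46], [-1.51, 4.65], [0.06, 2.69], [-2.65, 2.65]. Speed limits (rad/s): [2.57, 2.57, 3.01, 3.14, 3.14, 3.14].

INTERFACE

Orientations are given as a rotation vector (axis times angle).
In Python, from station import arm, optics gives the robot as it stands. The module is installed in compiled form; this text tells all that it offers.
- The arm moves only by the tool carry_out, never from a script. Its argument "moves" is a list that holds one entry, the list of rows, each a list of 5 numbers: the shift along the world's x, y, z in m, then the turn about the world's z in degrees, then the finger opening in m, from 0 to 0.0878. In form: [[[dx, dy, dz, yaw, grip], ...]]. A call has 1 to 12 rows; each row shifts and turns the commanded pose from where the row before left it; what a row does not reach is not made up. A row lasts 1/10 s, in which the tool goes at most 50 mm and 8.59 degrees, less where a joint would pass 70% of its speed; a pose out of reach is approached as far as the arm can. A call with a gripper value outside its range is refused whole. The fingers move at their own pace and stop on an object; "force" is the grip in N (left out, the last holds). Time passes only in rows, so rows that do not move let the fingers close. It gives the time, the measured TCP pose, the force, the opening and the grip force at its end, in the units of the state.
- arm.read_state(): the state, without advancing time (a new reading comes with each control period).
- optics.capture(name): name is "side" or "top" or "wrist"; returns the picture (480x640x3 uint8, red, green, blue); there is no depth.
- optics.camera_model(name): a dict with "fovy" (degrees; the focal length in pixels is half the picture's height over the tangent of half this angle, whatever the lens; pixels are square), "cx", "cy" (the principal point, pixels), "xyz" and "rotation" of the camera in the world. Camera axes: x right, y down, z forward; pixel columns grow to the right and rows downward; lengths in m; the calibration is good to about 2 mm. The wrist camera is an equidistant fisheye: a pixel r from the principal point sees the ray r / f radians off the axis. A picture is of the moment at which its call begins: read the wrist's pose just before it. camera_model takes no time and is no camera call; for the wrist camera it gives the pose at the moment of the call.
- arm.hand_in(): hands the job in; it is judged then, once.
The state is a dict: "t": time; "q": joint angles; "joint_velocities": joint speeds; "effort": joint torques, N m; "tcp_pos": TCP position; "eef_rot": TCP orientation; "wrist_force": force on the tool from outside, world axes, zero at the start; "torque": the same for the moment, N m; "gripper_width": finger opening in m; "grasp_force": force on a finger pad.
Only numpy, scipy, OpenCV 4.12 (cv2) and the standard library are available. Lean on these libraries where they do the work, as an engineer would, in place of code of your own. Each camera call takes 0.05 s, during which the arm holds its last target. There are 200 camera calls.

## Working session

There is one attempt and no reset: what is moved stays moved. The work goes in short steps, Python scripts to look and compute and a tool call to move; the robot and the scene stay as the last step left them, time stands still between calls to the robot, and variables do not carry over. Pictures are saved under pics/ and viewed, at most 14 in all, crops included, and the job is handed in when it is done.

Besides the shell and the picture viewer there is one more tool, called after "Call:" as a command line: name --argument value ..., lists and objects as JSON in quotes. carry_out: Moves the arm, as the interface text tells. Its arguments: {"type":"object","properties":{"moves":{"type":"array","items":{"type":"array","items":{"type":"array","items":{"type":"number"}}}},"force":{"type":"number"}},"required":["moves"]}

```bash
mkdir -p pics; cat > h.py <<'E'
import numpy as np, cv2
from station import arm, optics
def ray(m,name,u,v):
    f=240/np.tan(np.radians(m['fovy'])/2)
    x=(u-m['cx']);y=(v-m['cy'])
    if name=='wrist':
        r=np.hypot(x,y);t=r/f
        d=np.array([x/r*np.sin(t),y/r*np.sin(t),np.cos(t)]) if r>1e-9 else np.array([0,0,1.])
    else: d=np.array([x/f,y/f,1.])
    R=np.array(m['rotation'])
    if R.shape!=(3,3): R=cv2.Rodrigues(R)[0]
    return np.array(m['xyz']),R@d
def onplane(m,name,u,v,z):
    o,d=ray(m,name,u,v); return o+d*(z-o[2])/d[2]
def cap(name,fn=None):
    m=optics.camera_model(name); im=np.array(optics.capture(name))
    if fn: cv2.imwrite('pics/'+fn,im[:,:,::-1])
    return m,im
E
python3 - <<'E'
from h import *
for n in('top','side'):
    m,im=cap(n,n+'0.png'); np.save(n+'0.npy',im); print(n,m)
print(arm.read_state()['tcp_pos'],arm.read_state()['eef_rot'])
E
```

```text
top {'fovy': 55.573917573827366, 'cx': 316.8151511011671, 'cy': 237.36745338062386, 'xyz': array([0.43409502, 0.00569949, 1.0203945 ]), 'rotation': array([-2.17664623,  2.1743714 , -0.09623051])}
side {'fovy': 53.16838546339154, 'cx': 325.09748218785757, 'cy': 239.86844966278514, 'xyz': array([0.43774218, 0.74250669, 0.82536014]), 'rotation': array([-0.16042355,  2.87403847, -1.15224777])}
[ 0.22689975 -0.55549313  0.40362558] [-3.08102386e+00 -6.05057911e-01  4.02418364e-04]
```

View pics/top0.png

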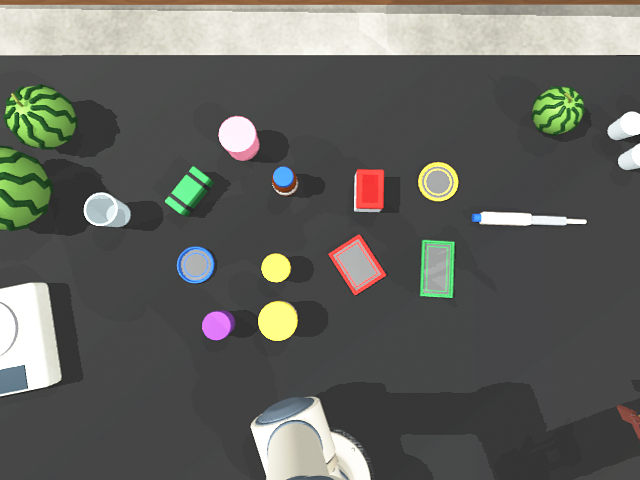

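View pics/side0.png

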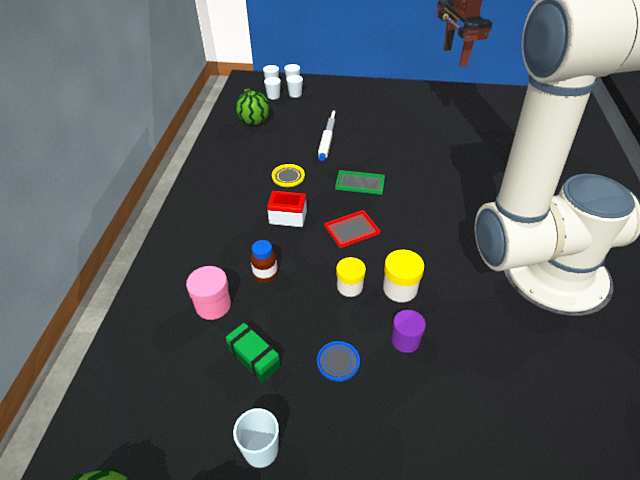

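The top view shows the jar candidates: small yellow (276,268), large yellow (278,321), pink (238,135) and purple (217,325). By the description it is the small yellow one at (276,268). The others in top view are bottle (284,180), tip box (369,190) and case (188,191), with trays blue (195,265), yellow (438,181), red (357,264) and green (438,268).

```bash
cat > m.py <<'E'
from h import *
H={'blue':(100,125),'yellow':(25,34),'red1':(0,6),'green':(55,85)}
def measure(im,m,name,col,win,z,smin=120,vmin=90):
    hsv=cv2.cvtColor(im,cv2.COLOR_RGB2HSV); lo,hi=H[col]
    k=cv2.inRange(hsv,(lo,smin,vmin),(hi,255,255))
    if col=='red1': k|=cv2.inRange(hsv,(174,smin,vmin),(180,255,255))
    w=np.zeros_like(k);x0,y0,x1,y1=win; w[y0:y1,x0:x1]=k[y0:y1,x0:x1]
    w=cv2.morphologyEx(w,cv2.MORPH_CLOSE,np.ones((3,3)))
    p=np.vstack([c for c in cv2.findContours(w,cv2.RETR_EXTERNAL,cv2.CHAIN_APPROX_NONE)[0] if cv2.contourArea(c)>30])[:,0]
    P=np.array([onplane(m,name,u,v,z)[:2] for u,v in p],np.float32)
    r=cv2.minAreaRect(P*1000); c=cv2.minEnclosingCircle(P*1000)
    b=cv2.boxPoints(r); e=max((b[1]-b[0],b[2]-b[1]),key=np.linalg.norm)
    return np.round(r[0],1),np.round(r[1],1),round(np.degrees(np.arctan2(e[1],e[0]))%180,1),np.round(c[0],1),round(2*c[1],1)
E
python3 - <<'E'
from m import *
S={'bottle':('blue',(265,160,300,200),.088,(245,235,280,261)),'jar':('yellow',(255,250,295,287),.064,(330,255,370,283)),
'tipbox':('red1',(345,160,390,205),.060,(260,188,312,212)),'case':('green',(160,160,215,220),.050,(215,318,285,390)),
'tb':('blue',(170,240,222,290),.009,(310,335,365,385)),'ty':('yellow',(412,158,465,205),.009,(265,160,310,190)),
'tr':('red1',(322,230,392,300),.009,(318,205,386,250)),'tg':('green',(415,235,460,302),.009,(330,168,390,196))}
for n in('top','side'):
    im=np.load(n+'0.npy');m=optics.camera_model(n)
    for k,(c,w,z,w2) in S.items():
        print(n,k,*measure(im,m,n,c,w if n=='top' else w2,z))
im=np.load('side0.npy')[220:400,180:440]
cv2.imwrite('pics/crop.png',cv2.resize(im[:,:,::-1],None,fx=3,fy=3))
s=arm.read_state();print(s['t'],cv2.Rodrigues(np.array(s['eef_rot']))[0].round(3))
E
```

```text
top bottle [644.5  76.9] [43.3 39.9] 44.9 [644.8  77.2] 44.5
top jar [456.1  94. ] [56.5 58.8] 90.1 [455.9  93.5] 60.8
top tipbox [ 629.3 -106.2] [57.9 76.3] 179.6 [ 628.9 -105.8] 94.5
top case [622.4 285.3] [ 52.9 100.3] 142.8 [622.7 285.3] 109.3
top tb [463.9 275.5] [82.2 82.1] 1.2 [464.  276.1] 84.4
top ty [ 652.4 -265.5] [87.9 87.2] 88.9 [ 651.2 -266. ] 89.7
top tr [464.8 -82.4] [110.9  85.1] 32.7 [464.7 -82.1] 135.1
top tg [ 456.  -259.7] [ 73.7 125. ] 176.8 [ 455.8 -259.8] 141.1
side bottle [645.7  84.3] [41.8 54.7] 100.8 [645.   83.6] 55.8
side jar [456.5  97.4] [60.6 67.7] 96.4 [457.1  98.9] 72.1
side tipbox [ 625.3 -101.2] [71.3 86.4] 178.4 [ 626.2 -102.6] 103.9
side case [625.2 295.4] [ 55.4 109.5] 141.9 [624.5 294.7] 118.2
side tb [465.3 279.1] [82.3 84.6] 96.4 [464.4 278.7] 86.8
side ty [ 652.1 -263.5] [89.3 94.5] 96.4 [ 651.2 -263.6] 99.8
side tr [464.8 -79.5] [115.4  92.7] 32.4 [462.8 -78.4] 143.9
side tg [ 456.7 -256.4] [ 84.2 126.9] 176.6 [ 456.8 -256.1] 146.2
0.1 [[ 0.926  0.378 -0.001]
 [ 0.378 -0.926  0.002]
 [ 0.    -0.002 -1.   ]]
```

View pics/crop.png

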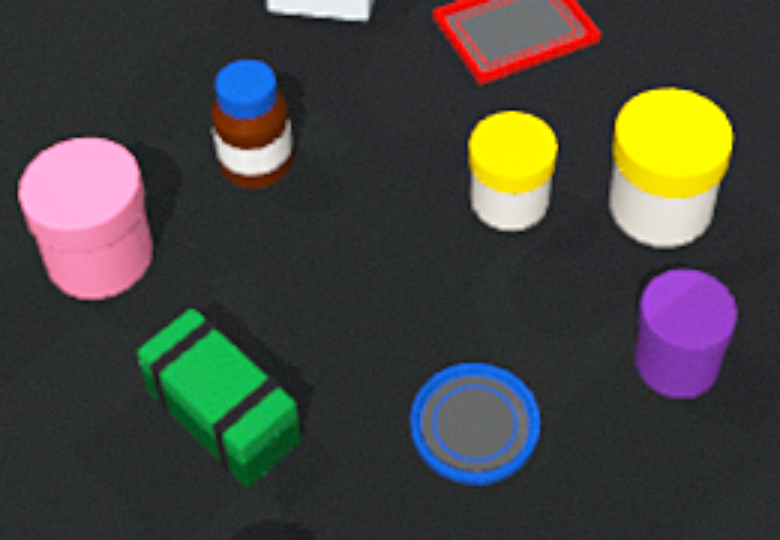

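The crop shows the small white jar with yellow lid at (512,150). It is clearly smaller than the yellow one at (670,140), so the choice is confirmed. I'll work in the order listed, starting with the bottle.

Call:
carry_out --moves '[[[0.026,0.039,0,0,0.0878],[0.026,0.039,0,0,0.0878],[0.026,0.039,0,0,0.0878],[0.026,0.039,0,0,0.0878],[0.026,0.039,0,0,0.0878],[0.026,0.039,0,0,0.0878],[0.026,0.039,0,0,0.0878],[0.026,0.039,0,0,0.0878],[0.026,0.039,0,0,0.0878],[0.026,0.039,0,0,0.0878],[0.026,0.039,0,0,0.0878],[0.026,0.039,0,0,0.0878]]]' --force 15

```text
t: 1.3
tcp_pos: [0.5396, -0.0856, 0.4042]
eef_rot: [-3.083, -0.605, 0.001]
wrist_force: [1.5, -0.9, -0.5]
gripper_width: 0.0876
grasp_force: 0.0
```

Call:
carry_out --moves '[[[0.026,0.04,0,0,0.0878],[0.026,0.04,0,0,0.0878],[0.026,0.04,0,0,0.0878],[0.026,0.04,0,0,0.0878],[0,0,0,0,0.0878],[0,0,0,0,0.0878]]]'

```text
t: 1.9
tcp_pos: [0.6434, 0.0736, 0.4029]
eef_rot: [3.082, 0.608, -0.004]
wrist_force: [-0.5, -0.5, -0.4]
gripper_width: 0.0879
grasp_force: 0.0
```

```bash
python3 - <<'E'
from h import *
s=arm.read_state();print(s['t'],s['tcp_pos'],s['q'],cv2.Rodrigues(np.array(s['eef_rot']))[0].round(3))
m,im=cap('wrist','w0.png');np.save('w0.npy',im);print(m)
E
```

```text
1.9 [0.64337016 0.0735878  0.40294087] [ 6.14553674e-02  2.23225902e-01  1.08793753e+00 -4.00873064e-04
  1.83322582e+00  1.24239542e+00] [[ 0.925  0.38  -0.003]
 [ 0.38  -0.925 -0.001]
 [-0.003 -0.001 -1.   ]]
{'fovy': 65.70646984690485, 'cx': 311.07172869666863, 'cy': 238.1079218974083, 'xyz': array([0.71174035, 0.10159835, 0.38359193]), 'rotation': array([ 2.40886989, -1.61409175, -0.22744586])}
```

View pics/w0.png

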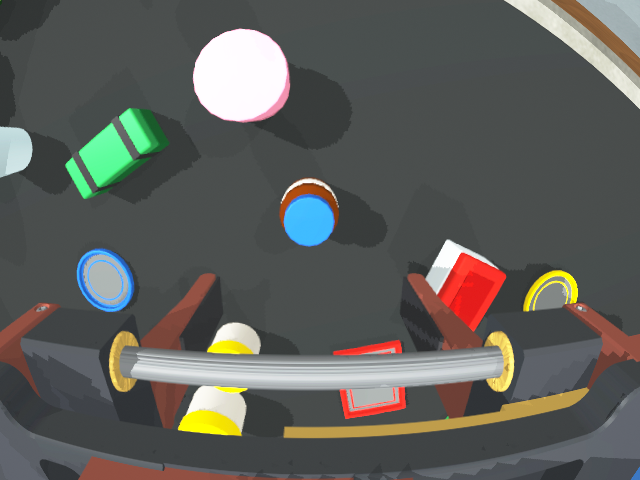

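The wrist view shows the bottle cap at (309,220), the case at (117,153), the blue tray at (105,280) and the tip box at (465,285).

```bash
python3 - <<'E'
from m import *
H['blue']=(95,125)
im=np.load('w0.npy');m=optics.camera_model('wrist')
print(measure(im,m,'wrist','blue',(275,185,345,250),.088))
print(measure(im,m,'wrist','blue',(70,240,140,318),.009))
# case: top face brighter green
hsv=cv2.cvtColor(im,cv2.COLOR_RGB2HSV)
print(hsv[150,145],hsv[172,152] if 0 else hsv[148,160],hsv[178,80])
for v in(150,180,200): print(v,measure(im,m,'wrist','green',(50,95,180,210),.05,vmin=v))
t=np.load('top0.npy');ht=cv2.cvtColor(t,cv2.COLOR_RGB2HSV);print(ht[165:215:3,369].tolist())
E
```

```text
(array([645.9,  75.6]), array([43.9, 40.4]), np.float32(22.2), array([645.9,  75.7]), 44.0)
(array([465.3, 273.8]), array([83. , 87.2]), np.float32(133.0), array([465.5, 273.8]), 88.3)
[ 68 184 202] [ 68 185  95] [ 71 165 253]
150 (array([626.1, 283.6]), array([ 48.3, 105.3]), np.float32(142.3), array([625.9, 283.1]), 114.0)
180 (array([625. , 286.2]), array([45.4, 99.5]), np.float32(142.5), array([625.3, 286.7]), 106.7)
200 (array([625. , 286.6]), array([45. , 99.1]), np.float32(142.1), array([625. , 286.5]), 106.2)
[[0, 0, 71], [90, 27, 66], [1, 178, 255], [1, 184, 255], [0, 198, 246], [0, 199, 246], [0, 199, 246], [0, 199, 246], [0, 199, 246], [0, 197, 246], [0, 197, 247], [0, 197, 247], [0, 197, 246], [1, 179, 255], [1, 195, 255], [98, 15, 199], [30, 4, 58]]
```

Call:
carry_out --moves '[[[0.0025,0.003,-0.04,0,0.0878],[0,0,-0.04,0,0.0878],[0,0,-0.04,0,0.0878],[0,0,-0.04,0,0.0878],[0,0,-0.03,0,0.0878],[0,0,-0.012,0,0.0878],[0,0,0,0,0.0878],[0,0,0,0,0.04],[0,0,0,0,0.04],[0,0,0,0,0.04],[0,0,0,0,0.04],[0,0,0,0,0.04]]]' --force 15

```text
t: 3.15
tcp_pos: [0.6456, 0.0757, 0.2036]
eef_rot: [-3.083, -0.606, -0.002]
wrist_force: [-0.7, 0.5, 3.0]
gripper_width: 0.0538
grasp_force: 15.0
```

Call:
carry_out --moves '[[[0,0,0.015,0,0.04],[0,0,0.025,0,0.04],[0,0,0.025,0,0.04],[-0.01,0.011,0.01,0,0.04],[-0.02,0.022,0,0,0.04],[-0.025,0.0275,0,0,0.04],[-0.025,0.0275,0,0,0.04],[-0.025,0.0275,0,0,0.04],[-0.025,0.0275,0,0,0.04],[-0.025,0.0275,0,0,0.04],[-0.016,0.018,0,0,0.04],[-0.01,0.0105,0,0,0.04]]]'

```text
t: 4.35
tcp_pos: [0.4622, 0.2762, 0.2774]
eef_rot: [-3.082, -0.609, 0.001]
wrist_force: [0.4, 0.2, -2.5]
gripper_width: 0.0538
grasp_force: 15.0
```

Call:
carry_out --moves '[[[0,0,-0.01,0,0.04],[0,0,-0.02,0,0.04],[0,0,-0.02,0,0.04],[0,0,-0.01,0,0.04],[0,0,0,0,0.04],[0,0,0,0,0.04]]]'

```text
t: 4.95
tcp_pos: [0.4648, 0.2741, 0.2178]
eef_rot: [3.083, 0.604, 0.0]
wrist_force: [0.5, 0.2, -2.4]
gripper_width: 0.0539
grasp_force: 15.0
```

```bash
python3 - <<'E'
from m import *
H['blue']=(95,125)
s=arm.read_state();print(s['t'],s['tcp_pos'])
m,im=cap('wrist','w1.png')
m,im=cap('top');print(measure(im,m,'top','blue',(160,230,240,300),.009))
E
```

```text
4.95 [0.4648332  0.27411459 0.21778764]
(array([453.8, 268.2]), array([62.9, 62.7]), np.float32(82.0), array([458.1, 273.8]), 75.3)
```

View pics/w1.png

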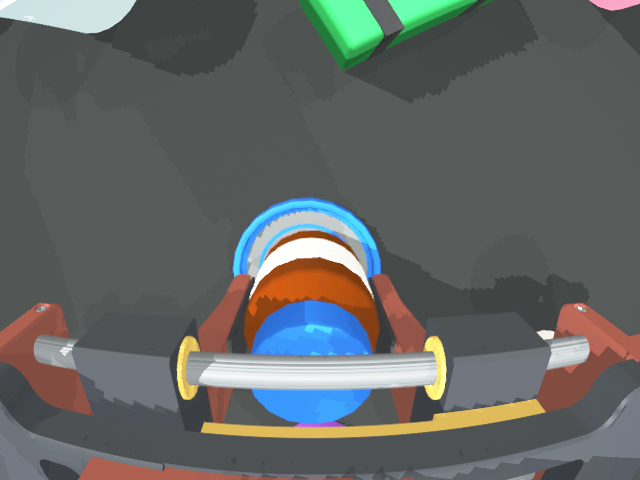

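The bottle at (310,330) sits centred over the blue tray at (307,250). Lowering it.

Call:
carry_out --moves '[[[0,0,-0.004,0,0.04],[0,0,-0.003,0,0.04],[0,0,-0.002,0,0.04],[0,0,-0.001,0,0.04],[0,0,-0.001,0,0.04],[0,0,-0.0005,0,0.04],[0,0,0,0,0.04]]]'

```text
t: 5.75
tcp_pos: [0.4644, 0.2746, 0.2066]
eef_rot: [-3.083, -0.605, -0.001]
wrist_force: [-1.3, -0.4, 1.5]
gripper_width: 0.0536
grasp_force: 15.0
```

Call:
carry_out --moves '[[[0,0,0,0,0.0878],[0,0,0,0,0.0878],[0,0,0,0,0.0878],[0,0,0,0,0.0878],[0,0,0.04,0,0.0878],[0,0,0.045,0,0.0878],[0,0,0.045,0,0.0878],[-0.002,-0.04,0.03,0,0.0878],[-0.002,-0.045,0.01,0,0.0878],[-0.002,-0.045,0,0,0.0878],[-0.002,-0.045,0,0,0.0878],[0,-0.005,0,0,0.0878]]]'

```text
t: 6.95
tcp_pos: [0.4561, 0.0911, 0.3767]
eef_rot: [3.083, 0.597, 0.002]
wrist_force: [0.7, -0.2, 0.3]
gripper_width: 0.0877
grasp_force: 0.0
```

Call:
carry_out --moves '[[[0,0,0,0,0.0878],[0,0,0,0,0.0878],[0,0,0,0,0.0878]]]'

```text
t: 7.25
tcp_pos: [0.4565, 0.0957, 0.3759]
eef_rot: [-3.082, -0.608, 0.001]
wrist_force: [-0.3, 0.8, 0.6]
gripper_width: 0.0876
grasp_force: 0.0
```

```bash
python3 - <<'E'
from m import *
H['blue']=(95,125)
s=arm.read_state();print(s['t'],s['tcp_pos'])
m,im=cap('wrist','w2.png');np.save('w2.npy',im)
P,_=cv2.projectPoints(np.zeros((1,3)),np.zeros(3),np.zeros(3),np.eye(3),None)
for x in range(250,370,30):
  pass
print(measure(im,m,'wrist','yellow',(260,170,360,270),.064))
print(measure(im,m,'wrist','blue',(20,80,230,300),.091))
E
```

```text
7.25 [0.45647356 0.09573964 0.37590693]
(array([456.1,  93.1]), array([61.9, 60. ]), np.float32(47.5), array([456.5,  93. ]), 62.3)
(array([470.8, 248.9]), array([62.8, 89.1]), np.float32(128.8), array([474.1, 251.8]), 90.9)
```

View pics/w2.png

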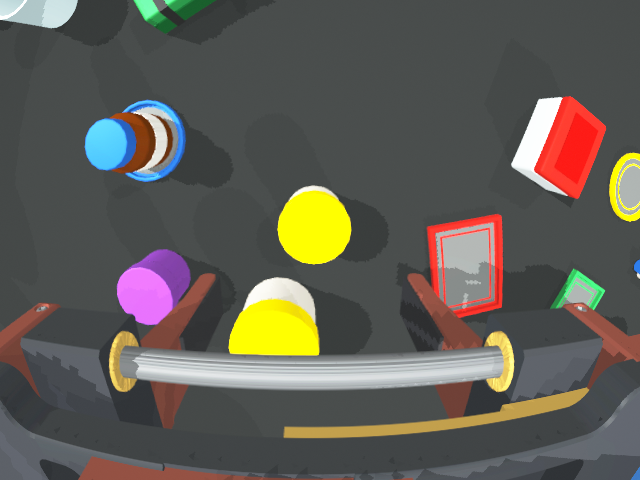

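The bottle stands upright in its tray at (135,143). The jar lid is at (314,228) in the wrist view; descending on it.

Call:
carry_out --moves '[[[0,-0.0025,-0.03,0,0.0878],[0,0,-0.04,0,0.0878],[0,0,-0.04,0,0.0878],[0,0,-0.03,0,0.0878],[0,0,-0.015,0,0.0878],[0,0,-0.004,0,0.0878],[0,0,0,0,0.0878],[0,0,0,0,0.05],[0,0,0,0,0.05],[0,0,0,0,0.05],[0,0,0,0,0.05],[0,0,0,0,0.05]]]' --force 15

```text
t: 8.5
tcp_pos: [0.4566, 0.0921, 0.2179]
eef_rot: [-3.083, -0.605, -0.002]
wrist_force: [-0.6, 0.1, 3.2]
gripper_width: 0.0598
grasp_force: 15.0
```

Call:
carry_out --moves '[[[0,0,0.015,0,0.05],[0,0,0.03,0,0.05],[0,0,0.035,0,0.05],[0.006,-0.011,0.02,0,0.05],[0.014,-0.025,0,0,0.05],[0.0175,-0.032,0,0,0.05],[0.0175,-0.032,0,0,0.05],[0.0175,-0.032,0,0,0.05],[0.0175,-0.032,0,0,0.05],[0.0175,-0.032,0,0,0.05],[0.0175,-0.032,0,0,0.05],[0.0175,-0.032,0,0,0.05]]]'

```text
t: 9.7
tcp_pos: [0.5994, -0.1694, 0.3176]
eef_rot: [-3.083, -0.605, 0.0]
wrist_force: [0.6, 1.0, -1.3]
gripper_width: 0.06
grasp_force: 15.0
```

Call:
carry_out --moves '[[[0.0175,-0.032,0,0,0.05],[0.0175,-0.032,0,0,0.05],[0.0125,-0.022,0,0,0.05],[0.0055,-0.0115,-0.005,0,0.05],[0,0,-0.02,0,0.05],[0,0,-0.03,0,0.05],[0,0,-0.02,0,0.05],[0,0,-0.01,0,0.05],[0,0,0,0,0.05],[0,0,0,0,0.05]]]'

```text
t: 10.7
tcp_pos: [0.6521, -0.2652, 0.2334]
eef_rot: [3.082, 0.606, 0.002]
wrist_force: [-1.0, -0.7, -0.9]
gripper_width: 0.0595
grasp_force: 15.0
```

```bash
python3 - <<'E'
from m import *
s=arm.read_state();print(s['t'],s['tcp_pos'])
m,im=cap('wrist','w3.png')
E
```

```text
10.7 [ 0.65207615 -0.26520149  0.23340432]
```

View pics/w3.png

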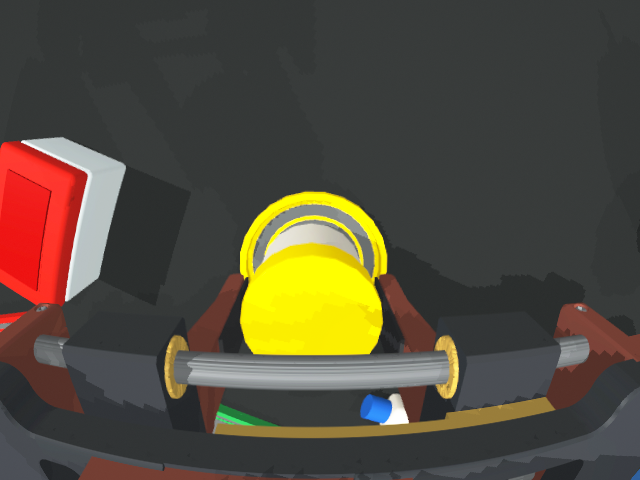

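The jar at (312,300) is centred on the yellow tray at (313,240).

Call:
carry_out --moves '[[[0,0,-0.005,0,0.05],[0,0,-0.004,0,0.05],[0,0,-0.002,0,0.05],[0,0,-0.001,0,0.05],[0,0,-0.0005,0,0.05],[0,0,-0.0003,0,0.05],[0,0,0,0,0.05]]]'

```text
t: 11.45
tcp_pos: [0.6519, -0.2654, 0.2209]
eef_rot: [3.082, 0.605, 0.002]
wrist_force: [-2.5, 1.2, 6.0]
gripper_width: 0.06
grasp_force: 15.0
```

Call:
carry_out --moves '[[[0,0,0,0,0.0878],[0,0,0,0,0.0878],[0,0,0,0,0.0878],[0,0,0,0,0.0878],[0,0,0.04,0,0.0878],[0,0,0.045,0,0.0878],[0,0,0.045,0,0.0878],[-0.005,0.035,0.03,-7.4,0.0878],[-0.006,0.042,0,-7.4,0.0878],[-0.006,0.042,0,-7.4,0.0878],[-0.006,0.04,0,0,0.0878],[0,0,0,0,0.0878]]]'

```text
t: 12.65
tcp_pos: [0.6285, -0.102, 0.3801]
eef_rot: [-3.14, -0.009, -0.001]
wrist_force: [-0.2, -0.4, 0.2]
gripper_width: 0.088
grasp_force: 0.0
```

Call:
carry_out --moves '[[[0,0,0,0,0.0878],[0,0,0,0,0.0878],[0,0,0,0,0.0878]]]'

```text
t: 12.95
tcp_pos: [0.629, -0.1078, 0.379]
eef_rot: [3.141, -0.002, -0.001]
wrist_force: [-0.2, 0.1, -0.2]
gripper_width: 0.0876
grasp_force: 0.0
```

```bash
python3 - <<'E'
from m import *
s=arm.read_state();print(s['t'],s['tcp_pos'],cv2.Rodrigues(np.array(s['eef_rot']))[0][:2,1].round(3))
m,im=cap('wrist','w4.png');np.save('w4.npy',im)
E
```

```text
12.95 [ 0.62901689 -0.10782514  0.37895927] [-0.001 -1.   ]
```

View pics/w4.png

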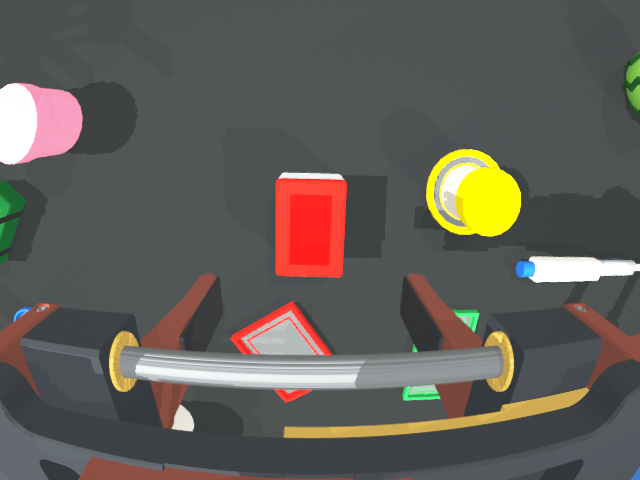

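The jar stands in its tray. The tip-box lid spans (275–346, 178–277), turned slightly.

```bash
python3 - <<'E'
from m import *
im=np.load('w4.npy');m=optics.camera_model('wrist')
print(measure(im,m,'wrist','red1',(262,165,360,285),.06))
im[np.arange(480)>285]=0
print(measure(im,m,'wrist','yellow',(420,140,530,245),.067))
P=np.array([onplane(m,'wrist',u,v,.06)[:2] for u,v in((277,179),(346,180),(343,276),(275,276))]);print(P.round(4).tolist())
E
```

```text
(array([ 625.3, -107.5]), array([58.3, 84.9]), np.float32(178.5), array([ 625.5, -107.3]), 99.5)
(array([ 659.1, -249.6]), array([94.1, 73.7]), np.float32(86.5), array([ 657. , -249.8]), 95.3)
[[0.6675, -0.081], [0.6666, -0.137], [0.5833, -0.1363], [0.5833, -0.0772]]
```

Call:
carry_out --moves '[[[-0.0037,0.0004,-0.03,-1.3,0.0878],[0,0,-0.04,0,0.0878],[0,0,-0.04,0,0.0878],[0,0,-0.04,0,0.0878],[0,0,-0.023,0,0.0878],[0,0,-0.008,0,0.0878],[0,0,0,0,0.0878],[0,0,0,0,0.05],[0,0,0,0,0.05],[0,0,0,0,0.05],[0,0,0,0,0.05],[0,0,0,0,0.05]]]' --force 15

```text
t: 14.2
tcp_pos: [0.6255, -0.1061, 0.1995]
eef_rot: [3.141, -0.035, 0.003]
wrist_force: [-1.2, -0.6, 3.3]
gripper_width: 0.0581
grasp_force: 15.0
```

Call:
carry_out --moves '[[[0,0,0.015,0,0.05],[0,0,0.025,0,0.05],[0,0,0.02,0,0.05],[-0.012,0.0017,0,5,0.05],[-0.02,0.003,0,6,0.05],[-0.027,0.004,0,7,0.05],[-0.027,0.004,0,7,0.05],[-0.027,0.004,0,6,0.05],[-0.025,0.004,0,2.9,0.05],[-0.015,0.002,-0.01,0,0.05],[-0.0077,0.001,-0.015,0,0.05],[0,0,-0.015,0,0.05]]]'

```text
t: 15.4
tcp_pos: [0.4639, -0.0822, 0.2187]
eef_rot: [3.015, 0.882, 0.002]
wrist_force: [-0.1, -0.8, -1.7]
gripper_width: 0.058
grasp_force: 15.0
```

Call:
carry_out --moves '[[[0,0,0,0,0.05],[0,0,0,0,0.05]]]'

```text
t: 15.6
tcp_pos: [0.4648, -0.0823, 0.2183]
eef_rot: [-3.015, -0.882, 0.001]
wrist_force: [-0.3, -0.5, -0.9]
gripper_width: 0.0578
grasp_force: 15.0
```

```bash
python3 - <<'E'
from m import *
s=arm.read_state();print(s['t'],s['tcp_pos'],cv2.Rodrigues(np.array(s['eef_rot']))[0][:2,0].round(3))
m,im=cap('wrist','w5.png');np.save('w5.npy',im)
E
```

```text
15.6 [ 0.46477921 -0.08233418  0.21827968] [0.842 0.539]
```

View pics/w5.png

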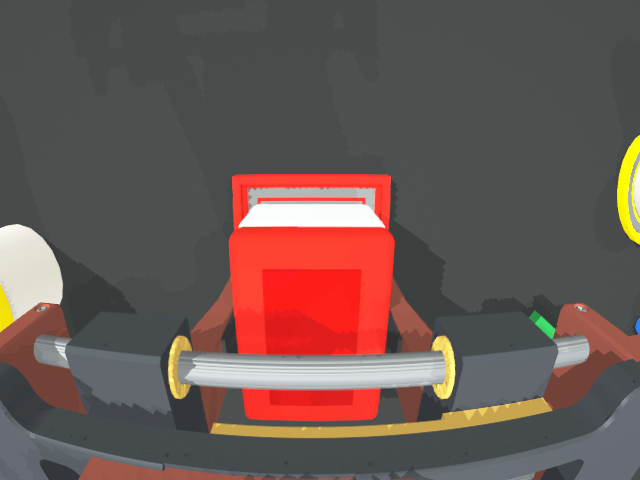

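The box is square and centred on the red tray, whose far edge runs (233–391, 176).

Call:
carry_out --moves '[[[0,0,-0.006,0,0.05],[0,0,-0.005,0,0.05],[0,0,-0.003,0,0.05],[0,0,-0.001,0,0.05],[0,0,-0.0005,0,0.05],[0,0,-0.0005,0,0.05],[0,0,0,0,0.05]]]'

```text
t: 16.35
tcp_pos: [0.4646, -0.0823, 0.2025]
eef_rot: [3.015, 0.882, 0.001]
wrist_force: [-0.8, 0.5, -1.9]
gripper_width: 0.058
grasp_force: 15.0
```

Call:
carry_out --moves '[[[0,0,-0.0005,0,0.05],[0,0,0,0,0.05],[0,0,0,0,0.05]]]'

```text
t: 16.65
tcp_pos: [0.4646, -0.0824, 0.2024]
eef_rot: [3.015, 0.882, 0.001]
wrist_force: [-3.4, 0.2, 3.7]
gripper_width: 0.0582
grasp_force: 15.0
```

Call:
carry_out --moves '[[[0,0,0,0,0.0878],[0,0,0,0,0.0878],[0,0,0,0,0.0878],[0,0,0,0,0.0878],[0,0,0.04,0,0.0878],[0,0,0.045,0,0.0878],[0,0,0.045,0,0.0878],[0.01,0.023,0.04,8.4,0.0878],[0.015,0.035,0,8.4,0.0878],[0.015,0.035,0,8.4,0.0878],[0.015,0.035,0,8.4,0.0878],[0.015,0.035,0,8.4,0.0878]]]'

```text
t: 17.85
tcp_pos: [0.5349, 0.0821, 0.3719]
eef_rot: [2.493, 1.911, 0.001]
wrist_force: [-0.3, -0.1, -0.5]
gripper_width: 0.0883
grasp_force: 0.0
```

Call:
carry_out --moves '[[[0.015,0.034,0,8.4,0.0878],[0.015,0.034,0,8.4,0.0878],[0.015,0.034,0,8.4,0.0878],[0.015,0.034,0,8.4,0.0878],[0.015,0.034,0,8.4,0.0878],[0.0154,0.0346,0,8.4,0.0878],[0,0,0,8.4,0.0878],[0,0,0,8.4,0.0878],[0,0,0,0.6,0.0878],[0,0,0,0,0.0878],[0,0,0,0,0.0878]]]'

```text
t: 18.95
tcp_pos: [0.6249, 0.285, 0.372]
eef_rot: [1.017, 2.972, 0.0]
wrist_force: [-0.2, -0.2, 0.1]
gripper_width: 0.0879
grasp_force: 0.0
```

```bash
python3 - <<'E'
from m import *
s=arm.read_state();print(s['t'],s['tcp_pos'],s['q'],cv2.Rodrigues(np.array(s['eef_rot']))[0][:2,0].round(3))
m,im=cap('wrist','w6.png');np.save('w6.npy',im)
for v in(150,180,200): print(v,measure(im,m,'wrist','green',(200,120,440,290),.05,vmin=v))
E
```

```text
18.95 [0.62488583 0.28500409 0.37198222] [ 3.78382431e-01  3.27455385e-01  1.01979415e+00 -4.75426197e-07
  1.79408426e+00 -5.33271530e-01] [-0.791  0.612]
150 (array([624.1, 288.1]), array([45.8, 99.9]), np.float32(142.4), array([624.2, 288.3]), 107.8)
180 (array([624.1, 288.1]), array([45. , 99.9]), np.float32(142.6), array([624.2, 288.3]), 106.9)
200 (array([624.4, 287.9]), array([44.7, 99.1]), np.float32(142.4), array([624.2, 288.1]), 106.3)
```

View pics/w6.png

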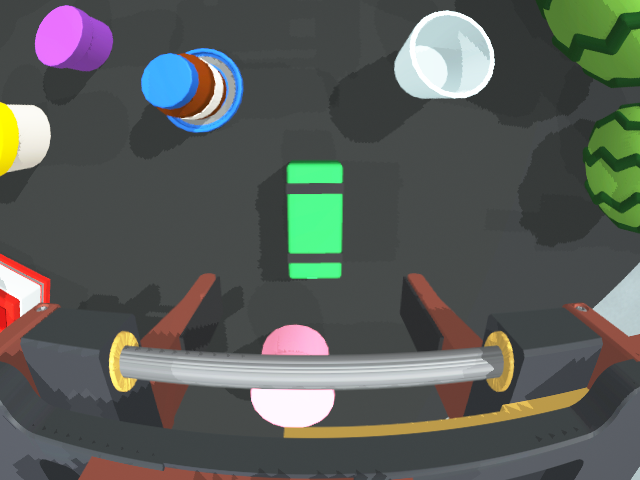

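The case is centred at (315,220), aligned with the fingers.

Call:
carry_out --moves '[[[-0.0006,0.0025,-0.03,0.2,0.0878],[0,0,-0.04,0,0.0878],[0,0,-0.04,0,0.0878],[0,0,-0.04,0,0.0878],[0,0,-0.018,0,0.0878],[0,0,-0.007,0,0.0878],[0,0,0,0,0.0878],[0,0,0,0,0.038],[0,0,0,0,0.038],[0,0,0,0,0.038],[0,0,0,0,0.038],[0,0,0,0,0.038]]]' --force 15

```text
t: 20.2
tcp_pos: [0.6244, 0.2878, 0.1973]
eef_rot: [1.007, 2.975, 0.001]
wrist_force: [-0.3, -0.0, -0.3]
gripper_width: 0.0512
grasp_force: 0.0
```

Call:
carry_out --moves '[[[0,0,0,0,0.038],[0,0,0,0,0.038]]]'

```text
t: 20.4
tcp_pos: [0.6244, 0.2879, 0.1971]
eef_rot: [1.007, 2.976, 0.001]
wrist_force: [-0.5, -0.2, 1.4]
gripper_width: 0.0462
grasp_force: 15.0
```

Call:
carry_out --moves '[[[0,0,0.015,0,0.038],[0,0,0.03,0,0.038],[0,0,0.04,0,0.038],[-0.004,-0.013,0.025,3,0.038],[-0.009,-0.029,0,4,0.038],[-0.012,-0.039,0,4,0.038],[-0.012,-0.039,0,4,0.038],[-0.012,-0.039,0,4,0.038],[-0.012,-0.039,0,4,0.038],[-0.012,-0.039,0,4,0.038],[-0.012,-0.039,0,4,0.038],[-0.012,-0.039,0,3.1,0.038]]]'

```text
t: 21.6
tcp_pos: [0.5263, -0.0286, 0.3076]
eef_rot: [0.086, 3.14, -0.0]
wrist_force: [1.2, -0.0, -2.0]
gripper_width: 0.0457
grasp_force: 15.0
```

Call:
carry_out --moves '[[[-0.012,-0.039,0,0,0.038],[-0.012,-0.039,0,0,0.038],[-0.012,-0.039,0,0,0.038],[-0.012,-0.039,0,0,0.038],[-0.012,-0.039,0,0,0.038],[-0.0115,-0.038,0,0,0.038],[-0.007,-0.025,0,0,0.038],[-0.0025,-0.013,-0.02,0,0.038],[0,0,-0.03,0,0.038],[0,0,-0.03,0,0.038],[0,0,-0.01,0,0.038],[0,0,0,0,0.038]]]'

```text
t: 22.8
tcp_pos: [0.4458, -0.2979, 0.2155]
eef_rot: [-0.09, -3.137, -0.003]
wrist_force: [-0.3, 0.5, -2.1]
gripper_width: 0.0459
grasp_force: 15.0
```

```bash
python3 - <<'E'
from m import *
s=arm.read_state();print(s['t'],s['tcp_pos'],np.degrees(2*np.arctan2(*np.array(s['eef_rot'])[1::-1])))
m,im=cap('wrist','w7.png');np.save('w7.npy',im)
E
```

```text
22.8 [ 0.44582715 -0.29786214  0.21552276] -183.28034032288366
```

View pics/w7.png

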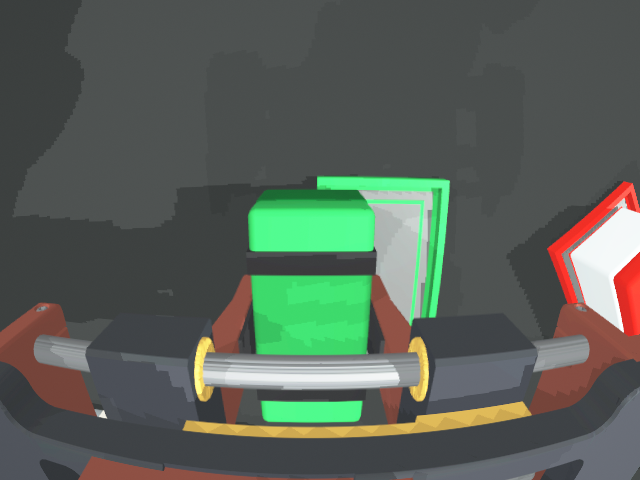

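The case sits about 38 mm too far to the right of the green tray (I miscounted one row). It is still clear of the lip, so I'll shift it back.

Call:
carry_out --moves '[[[0,0,0.01,0,0.038],[0.004,0.014,0,0,0.038],[0.004,0.014,0,0,0.038],[0.0022,0.0104,0,0,0.038],[0,0,-0.008,0,0.038],[0,0,0,0,0.038],[0,0,0,0,0.038]]]'

```text
t: 23.55
tcp_pos: [0.4563, -0.2597, 0.218]
eef_rot: [-0.09, -3.139, -0.001]
wrist_force: [0.8, 0.3, -1.7]
gripper_width: 0.0459
grasp_force: 15.0
```

```bash
python3 - <<'E'
from m import *
s=arm.read_state();print(s['t'],s['tcp_pos'],np.degrees(2*np.arctan2(*np.array(s['eef_rot'])[1::-1])))
m,im=cap('wrist','w8.png');np.save('w8.npy',im)
E
```

```text
23.55 [ 0.45629591 -0.25973362  0.21800751] -183.27027615057878
```

View pics/w8.png

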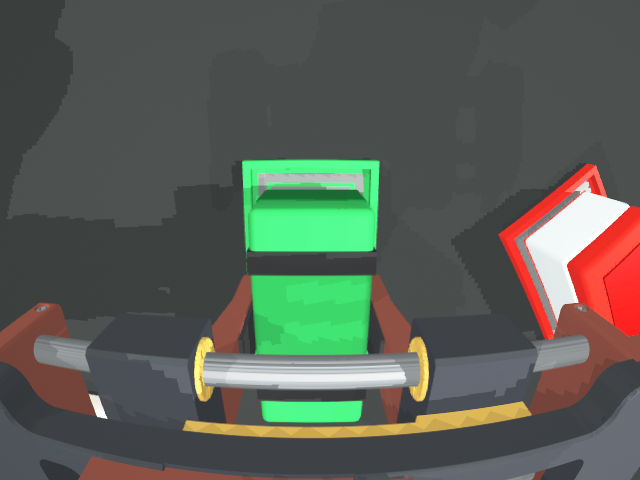

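The case is now centred across the green tray, mid column 311 against 312. Checking the lengthwise fit.

```bash
python3 - <<'E'
from m import *
m=optics.camera_model('wrist')
a,b=[onplane(m,'wrist',u,161,.009)[:2] for u in(243,379)]
print(a,b,'centre est',(a+b)/2+.062*np.array([np.cos(np.radians(-3.27)),np.sin(np.radians(-3.27))]), np.degrees(np.arctan2(*(b-a)[::-1])))
E
```

```text
[ 0.39129162 -0.29199352] [ 0.39528279 -0.22205778] centre est [ 0.45518626 -0.26056221] 86.73372619133715
```

Call:
carry_out --moves '[[[0,0,-0.007,0,0.038],[0,0,-0.006,0,0.038],[0,0,-0.003,0,0.038],[0,0,-0.001,0,0.038],[0,0,-0.0005,0,0.038],[0,0,0,0,0.038]]]'

```text
t: 24.2
tcp_pos: [0.4565, -0.2599, 0.2014]
eef_rot: [0.09, 3.14, -0.0]
wrist_force: [0.4, -0.1, -1.9]
gripper_width: 0.0459
grasp_force: 15.0
```

Call:
carry_out --moves '[[[0,0,-0.0007,0,0.038],[0,0,-0.0005,0,0.038],[0,0,0,0,0.038]]]'

```text
t: 24.5
tcp_pos: [0.4565, -0.2598, 0.2002]
eef_rot: [0.09, 3.14, -0.0]
wrist_force: [-0.3, 0.5, -2.6]
gripper_width: 0.0456
grasp_force: 15.0
```

Call:
carry_out --moves '[[[0,0,-0.0005,0,0.038],[0,0,-0.0003,0,0.038],[0,0,0,0,0.038]]]'

```text
t: 24.8
tcp_pos: [0.4565, -0.2599, 0.2]
eef_rot: [0.09, 3.14, -0.0]
wrist_force: [-2.5, 1.1, 3.8]
gripper_width: 0.0456
grasp_force: 15.0
```

Contact. Releasing and backing away.

Call:
carry_out --moves '[[[0,0,0,0,0.0878],[0,0,0,0,0.0878],[0,0,0,0,0.0878],[0,0,0,0,0.0878],[0,0,0.04,0,0.0878],[0,0,0.045,0,0.0878],[0,0,0.045,0,0.0878],[-0.03,-0.02,0.04,0,0.0878],[-0.04,-0.03,0.03,0,0.0878],[-0.04,-0.03,0,0,0.0878],[0,-0.04,0,0,0.0878],[0,-0.04,0,0,0.0878]]]'

```text
t: 26.0
tcp_pos: [0.3531, -0.4152, 0.3932]
eef_rot: [0.091, 3.139, -0.003]
wrist_force: [-0.4, -0.7, 0.9]
gripper_width: 0.0875
grasp_force: 0.0
```

Call:
carry_out --moves '[[[0,-0.045,0,0,0.0878],[0,-0.045,0,0,0.0878],[0,-0.045,0,0,0.0878],[0,0,0,0,0.0878],[0,0,0,0,0.0878],[0,0,0,0,0.0878]]]'

```text
t: 26.6
tcp_pos: [0.3545, -0.5483, 0.3927]
eef_rot: [0.089, 3.14, -0.0]
wrist_force: [0.8, -0.1, 1.0]
gripper_width: 0.088
grasp_force: 0.0
```

```bash
python3 - <<'E'
from h import *
m,a=cap('top');m,b=cap('side')
cv2.imwrite('pics/end.png',np.vstack([a[140:340,60:620],b[60:480,120:540][:400,:].copy() if 0 else cv2.resize(b[60:480,120:640],(560,400))])[:,:,::-1])
print(arm.read_state()['t'])
E
```

```text
26.7
```

View pics/end.png

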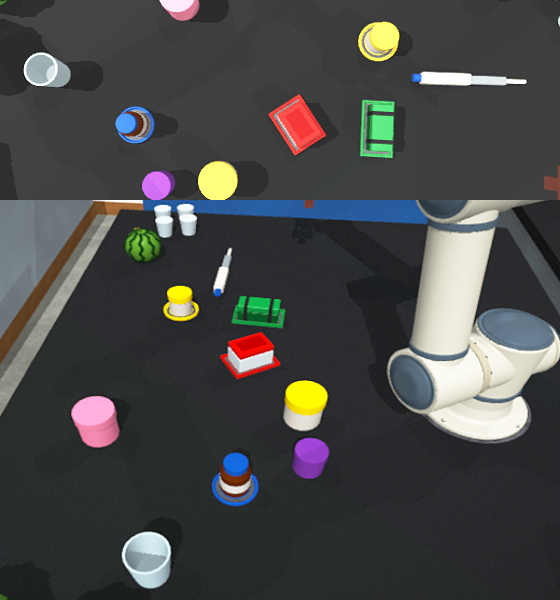

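All four things stand upright in their trays: bottle at (236,478), jar (180,303), tip box (250,355) and case (260,310). The beaker and pipette are where they were.

```bash
python3 -c "
from station import arm
print(arm.hand_in())"
```

```text
the job is handed in; nothing more can be done
None
```

The bottle, jar, tip box and slide case each stand upright in the tray of their colour, the beaker and pipette were left alone, and the job was handed in at about 27 s (the hand-in returned no verdict).

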